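Stand the moulded stirrer in the holder cup

TASK

Lift the stirrer with the broad flat paddle blade out of the open mould and stand it in the tall steel cup, foot down and blade up, then let go of it. Leave the T-ended scraper lying in the mould, leave the cup standing upright on the bench, and do not knock over the two small white bottles.

Things in the scene. Friction and masses are not known exactly. Their poses are not given: they have to be found in the camera images.
- mould: Fixed open dark steel mould half, 210 x 130 x 36 mm; origin under its centre, x along the cavities, robot side to far side. Two equal cavities at y = +35 and -35: channel 18 wide, 8 deep, x -92 to 43, then head pocket 36 wide to x = 92. A finger slot crosses it from x = -22 to 38, its floor 10 mm above the bench. The stirrer lies in either cavity, the scraper in the other.
- stirrer: White plastic stick, 35 g, 180 mm long: shaft 135 long, 14 wide (y), 12 thick (z), then a flat paddle blade 45 long, 32 wide, 6 thick. Origin on the centre line 98 mm from the foot, over the mould's finger slot: grip here, across y. +x points from foot to blade. It lies level, foot end towards the robot, centre line 34 mm above the bench, 4 mm of it above the mould's top.
- stirrer_foot (a point): Centre of the end face of the stirrer's plain (foot) end, 98 mm from its origin towards -x.
- stirrer_head (a point): Centre of the far edge of the stirrer's blade, 82 mm from its origin towards +x.
- scraper: White rigid plastic scraper in the other cavity, to be left there: the same shaft as the stirrer's, but a T-shaped end, a crossbar 14 mm long and 34 mm wide; 149 mm long in all. Origin on the centre line, 98 mm from the foot, x towards the T.
- cup: Tall straight-sided round steel cup, loose on the bench, 0.45 kg, 76 mm outside diameter, 68 mm inside, 110 mm high, with a base 6 mm thick. Origin at the centre of its underside, z up.
- cup_in (a point): Centre of the cup's inner floor, 6 mm above its underside.
- cup_rim (a point): Centre of the cup's mouth, at rim height, 110 mm above its underside.
- bottle_a: Small white dropper bottle, 32 mm diameter, 78 mm high, standing loose between the mould and the cup. Origin at the centre of its underside, z up.
- bottle_b: A second such bottle, 100 to 240 mm farther from the robot than the first. Origin at the centre of its underside, z up.

How it is judged:
On the way:
1. the stirrer is lifted clear of the mould (height (world z) of each of stirrer_foot, stirrer_head above 0.06 m), for 0.1 s.
At the end, for the whole second after the job is handed in: The stirrer is at rest in the cup, foot on its floor (within 45 mm of the floor's centre, under 30 mm above the underside), blade up, leaning 0.65 rad at most. The cup stands on the bench (10 mm, 0.1 rad), still. The scraper has moved under 20 mm; both bottles stand (0.3 rad) (distance between stirrer_foot and cup_in below 0.045 m and z of stirrer_foot in the frame of cup below 0.03 m and angle between stirrer's own x axis and vertical below 0.65 rad and angle between cup's own z axis and vertical below 0.1 rad and height (world z) of cup between -0.01 and 0.01 m and z of scraper in the frame of mould below 0.045 m and distance of scraper from where it was at the start of the episode below 0.02 m and angle between each of bottle_a, bottle_b's own z axis and vertical below 0.3 rad and linear speed of each of stirrer, cup below 0.03 m/s); the robot touches nothing.
It fails at once if the scraper is taken out of the mould (distance of scraper from where it was at the start of the episode above 0.03 m).
It fails at once if the cup is tipped over (angle between cup's own z axis and vertical above 0.5 rad).
It fails at once if a bottle is knocked over (angle between any of bottle_a, bottle_b's own z axis and vertical above 0.6 rad).
It also fails if it takes over 38 s, if anything falls off the work surface, if the arm or the gripper's body presses on something with over 40 N, if the wrist force passes 120 N, or if a joint passes its speed limit or range.

ROBOT

A 6-joint arm with a two-finger parallel gripper is mounted at the origin on the work surface. World frame = base frame: x ahead of the robot, y to its left, z up, the work surface at z = 0. Lengths are in m, angles in rad, forces in N, time in s.
With the tool pointing down it reaches from about 0.25 to 0.8 m from the base axis. Payload 3.9 kg.
Tool frame: the origin (TCP) lies at the very end of the fingers, on their centre line; the grasp point (between the pads) lies env.grip_depth behind it (env.grip_depth is the distance from the TCP to the grasp point, in m); z points along the fingers, y is the direction in which the jaws open and shut (so a half turn about z gives the same grasp; the last joint's range is limited). The gripper opens to 85 mm and grips with 20 to 120 N. Pads are 22 mm wide; open, the fingers measure 114 mm over their backs; the gripper's body (76 mm by 85 mm) begins 54 mm behind the grasp point. The pads swing forward as they close: fully open they stand 13 mm farther back than shut.
Start: joints at [1.277, 0.26, -0.138, 1.173, 0, 1.571], TCP at [0.152, 0.502, 0.231] pointing down, gripper open.
Joint ranges: [-2.78, 2.78], [-0.83, 1.72], [-1.28, 1.37], [-1.9, 2.12], [-1.57, 1.48], [-3.14, 3.14]. Speed limits (rad/s): [2.57, 2.57, 3.14, 3.14, 3.14, 3.14].

INTERFACE

Orientations are given as a unit quaternion [x, y, z, w].
In Python, from bench import env gives the robot as it stands.
- The arm moves only by the tool jog_arm, never from a script. Its argument "plan" is a list of rows, each an object with "xyz": the shift along the world's x, y, z in mm, a list of three; "dr": the turn, a rotation vector about the world's x, y, z in degrees, a list of three; "gripper": the opening, from 0 (shut) to 1 (fully open). In form: [{"xyz": [x, y, z], "dr": [ax, ay, az], "gripper": gripper}, ...]. A call has 1 to 10 rows; each row is the pose to reach, as a shift and turn from the pose commanded when the call began; what a row does not reach only later rows make up. A row lasts 1/8 s, in which the tool goes at most 62.5 mm and 10.7 degrees, less where a joint would pass 70% of its speed; a pose out of reach is approached as far as the arm can. A call with a gripper value outside its range is refused whole. The fingers move at their own pace and stop on an object; "newtons" is the grip in N (left out, the last holds). Time passes only in rows, so rows that repeat a pose let the fingers close. It gives the time, the measured TCP pose, the force and the opening at its end, in the units of the state.
- env.read_state(): the state, without advancing time (a new reading comes with each control period).
- env.camera(name): name is "scene" or "top"; returns the picture (384x512x3 uint8, red, green, blue); there is no depth.
- env.calibration(name): a dict with "fx", "fy", "cx", "cy" (pixels), "k1" (the pictures are not rectified: a ray, as slopes to the right and down, at radius r is drawn at 1 + k1 r^2 times it, then the intrinsics apply), "xyz" and "attitude" of the camera in the world. Camera axes: x right, y up, looking along -z (the intrinsics and any distortion apply to the point x, -y, -z); pixel columns grow to the right and rows downward; lengths in m; the calibration is good to about 2 mm. A picture is of the moment at which its call begins. calibration takes no time and is no camera call.
- env.sign_off(): hands the job in, once; it reports no verdict.
The state is a dict: "clock": time; "joint_positions": joint angles; "qd": joint speeds; "joint_efforts": joint torques, N m; "ee_pos": TCP position; "tcp_rot": TCP orientation; "force": force on the tool from outside, world axes, zero at the start; "torque": the same for the moment, N m; "finger_gap": finger opening in m.
Only numpy, scipy, OpenCV 4.12 (cv2) and the standard library are available. Lean on these libraries where they do the work, as an engineer would, in place of code of your own. Each camera call takes 0.05 s, during which the arm holds its last target.

## Working session

There is one attempt and no reset: what is moved stays moved. The work goes in short steps, Python scripts to look and compute and a tool call to move; the robot and the scene stay as the last step left them, time stands still between calls to the robot, and variables do not carry over. Pictures are saved under pics/ and viewed, and the job is handed in when it is done.

Besides the shell and the picture viewer there is one more tool, called after "Call:" by a JSON object that holds its "api" and its "payload". jog_arm: Moves the arm, as the interface text tells. Its arguments: {"type":"object","properties":{"plan":{"type":"array"},"newtons":{"type":"number"}},"required":["plan"]}

```bash
mkdir -p pics; cat > h.py <<'E'
from bench import env
import numpy as np, cv2
from scipy.spatial.transform import Rotation as R
def snap(n,f):
    im=env.camera(n); cv2.imwrite('pics/'+f,cv2.cvtColor(im,cv2.COLOR_RGB2BGR)); return im
def KD(n):
    c=env.calibration(n); return c,np.array([[c['fx'],0,c['cx']],[0,c['fy'],c['cy']],[0,0,1.]]),np.array([c['k1'],0,0,0.])
def rot(c):
    a=np.array(c['attitude']); return R.from_quat(a) if a.size==4 else R.from_matrix(a)
def px(n,u,v,z):
    c,K,D=KD(n); p=cv2.undistortPoints(np.array([[[u,v]]],float),K,D)[0,0]
    d=rot(c).apply([p[0],-p[1],-1]); o=np.array(c['xyz']); return o+d*(z-o[2])/d[2]
def proj(n,P):
    c,K,D=KD(n); q=rot(c).inv().apply(np.atleast_2d(P)-np.array(c['xyz'])); q=q*[1,-1,-1]
    return cv2.projectPoints(q,np.zeros(3),np.zeros(3),K,D)[0][:,0]
E
python3 - <<'E'
from h import *
for n in('scene','top'): snap(n,n+'0.png'); print(env.calibration(n))
print(env.read_state(), env.grip_depth)
E
```

```text
{'fx': 404.62806105823654, 'fy': 404.62806105823654, 'cx': 250.94804202753636, 'cy': 190.96421389903284, 'k1': -0.0951061496733569, 'xyz': array([ 0.92355107, -0.33499395,  0.79161423]), 'attitude': array([0.27102089, 0.12447544, 0.41126582, 0.86134428])}
{'fx': 475.189471400533, 'fy': 475.189471400533, 'cx': 258.66396952065634, 'cy': 193.09867211043087, 'k1': 0.017041973068077674, 'xyz': array([ 0.34107921, -0.00122321,  1.17015296]), 'attitude': array([ 0.06734078, -0.07316272, -0.69335329,  0.71370418])}
{'clock': 0.1, 'joint_positions': array([ 1.27701210e+00,  2.60627213e-01, -1.39260284e-01,  1.17272776e+00,
        3.76208892e-05,  1.57077041e+00]), 'qd': array([-0.00060296, -0.00080605,  0.0040649 , -0.0008531 , -0.00139415,
       -0.00045978]), 'joint_efforts': array([-3.58192692e-04, -4.06510234e+01,  2.54527760e+01,  1.00947311e-02,
       -5.62023388e-05, -1.45533608e-05]), 'ee_pos': array([0.1518322 , 0.50190207, 0.23053585]), 'tcp_rot': array([ 1.46351566e-01,  9.89232223e-01, -8.96917786e-04, -1.51733135e-04]), 'force': array([-0.62952195, -1.36124787, -0.08896084]), 'torque': array([-0.03623628, -0.0109077 , -0.02816577]), 'finger_gap': 0.08553359038058887} 0.0187
```

View pics/scene0.png

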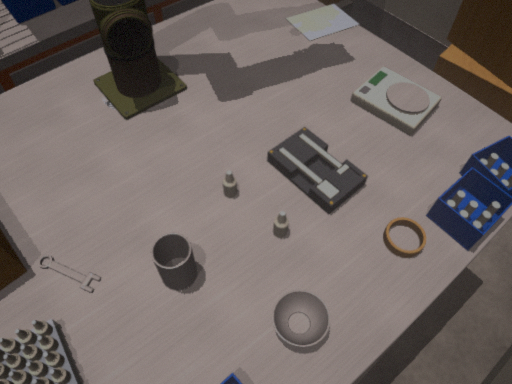

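View pics/top0.png

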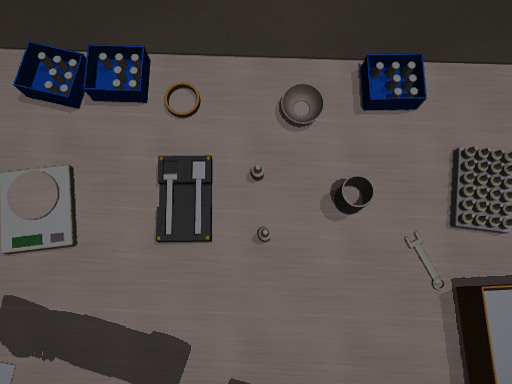

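The top view shows the mould around (185,198), with the paddle stirrer in the right cavity (198,170 to 198,234) and the scraper in the left at x≈169. The cup's mouth is near (356,190), and the bottles are at (258,172) and (264,234). I'll zoom in to measure them.

```bash
python3 - <<'E'
import cv2
a=cv2.imread('pics/top0.png')
c=cv2.resize(a[145:250,145:245],None,fx=5.5,fy=5.5,interpolation=cv2.INTER_CUBIC);cv2.imwrite('pics/t1.png',cv2.convertScaleAbs(c,alpha=1.5))
c=cv2.resize(a[150:250,240:380],None,fx=5.5,fy=5.5,interpolation=cv2.INTER_CUBIC);cv2.imwrite('pics/t2.png',cv2.convertScaleAbs(c,alpha=1.5))
E
```

```text
(no output)
```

View pics/t1.png

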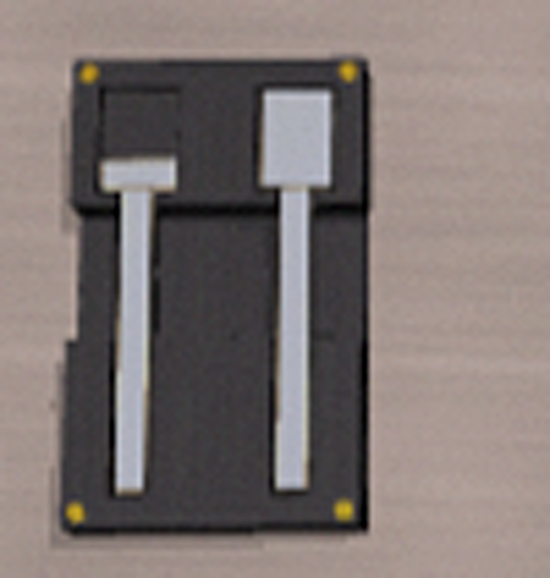

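View pics/t2.png

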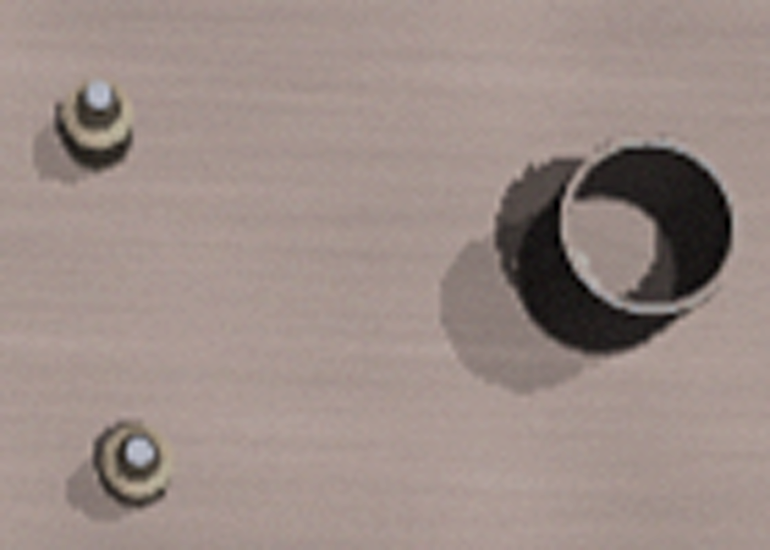

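```bash
python3 - <<'E'
from h import *
f=lambda x,y,ox,oy:((x+.5)/5.5-.5+ox,(y+.5)/5.5-.5+oy)
A=lambda x,y,z:px('top',*f(x,y,145,145),z)
B=lambda x,y,z:px('top',*f(x,y,240,150),z)
foot=A(291,490,.040);head=A(297,91,.037)
print('foot',foot,'head',head,np.linalg.norm((head-foot)[:2]))
d=(head-foot)[:2];print('yaw',np.degrees(np.arctan2(d[1],d[0])),'origin',foot[:2]+d/np.linalg.norm(d)*98e-3, head[:2]-d/np.linalg.norm(d)*82e-3)
print('cornerdots',[A(x,y,.036)[:2].round(4) for x,y in((89,73),(348,71),(344,510),(75,512))])
c=B(646,226,.110);print('cup',c)
print('ba',B(139,452,.078),'bb',B(98,94,.078))
print('scene check: cup rim, stir foot, head, bottles',proj('scene',[c,foot,head,B(139,452,.078),B(98,94,.078)]).round(1))
E
python3 - <<'E'
import cv2
a=cv2.imread('pics/scene0.png')
c=cv2.resize(a[120:300,140:380],None,fx=3.3,fy=3.3,interpolation=cv2.INTER_CUBIC);cv2.imwrite('pics/s1.png',cv2.convertScaleAbs(c,alpha=1.5))
E
```

```text
foot [0.46624567 0.13545512 0.04      ] head [0.64554702 0.14267272 0.037     ] 0.17944656487518676
yaw 2.305141805068062 origin [0.56416637 0.13939682] [0.56361338 0.13937456]
cornerdots [array([0.6512, 0.2362]), array([0.6558, 0.1205]), array([0.4587, 0.1125]), array([0.4545, 0.2287])]
cup [ 0.56739401 -0.23125537  0.11      ]
ba [ 0.47093352 -0.02399315  0.078     ] bb [ 0.62526434 -0.00241274  0.078     ]
scene check: cup rim, stir foot, head, bottles [[170.9 247.7]
 [279.6 147.1]
 [334.  193.4]
 [228.3 171.1]
 [281.7 212.1]]
```

View pics/s1.png

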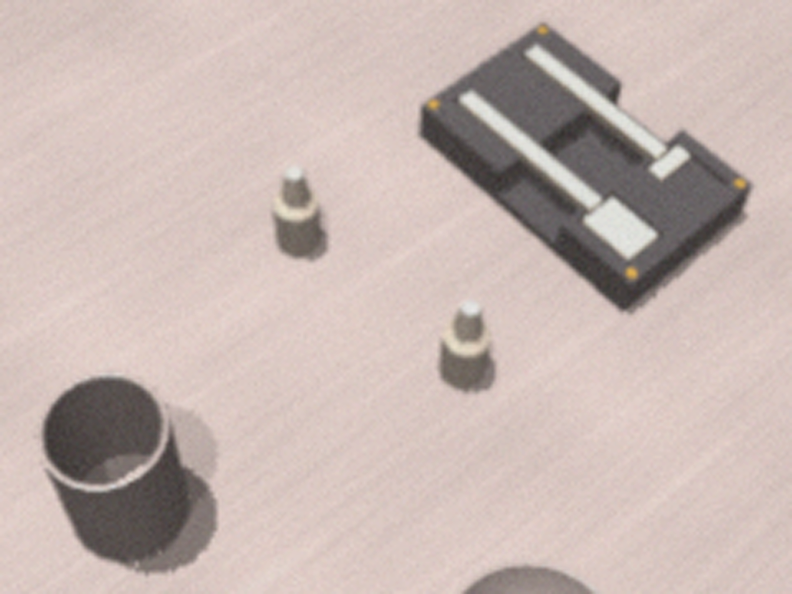

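I grip the stirrer at about (0.564, 0.139) with its yaw at +2.3°. Its measured length of 179.4 mm agrees with the stated 180. The cup is at (0.567, -0.231). Next I move above the grip point.

Call:
{"api": "jog_arm", "payload": {"plan": [{"xyz":[412,-362.5,-110],"dr":[0,0,19],"gripper":0.6},{"xyz":[412,-362.5,-110],"dr":[0,0,19],"gripper":0.6},{"xyz":[412,-362.5,-110],"dr":[0,0,19],"gripper":0.6},{"xyz":[412,-362.5,-110],"dr":[0,0,19],"gripper":0.6},{"xyz":[412,-362.5,-110],"dr":[0,0,19],"gripper":0.6},{"xyz":[412,-362.5,-110],"dr":[0,0,19],"gripper":0.6},{"xyz":[412,-362.5,-110],"dr":[0,0,19],"gripper":0.6},{"xyz":[412,-362.5,-110],"dr":[0,0,19],"gripper":0.6},{"xyz":[412,-362.5,-110],"dr":[0,0,19],"gripper":0.6},{"xyz":[412,-362.5,-110],"dr":[0,0,19],"gripper":0.6}], "newtons": 40}}

```text
clock: 1.35
ee_pos: [0.5662, 0.1369, 0.1196]
tcp_rot: [-0.016, 1.0, -0.0, -0.0]
force: [-0.9, 0.3, -0.0]
finger_gap: 0.0513
```

```bash
python3 - <<'E'
from h import *
s=env.read_state();print(s['joint_positions'].round(3),s['ee_pos'].round(4),R.from_quat(s['tcp_rot']).as_matrix().round(3),s['finger_gap'])
a=snap('scene','s2.png');b=snap('top','t3.png')
c=np.vstack([cv2.resize(x,None,fx=4,fy=4,interpolation=cv2.INTER_CUBIC) for x in(a[85:225,230:390][:75],a[85:225,230:390][75:])])
c=cv2.resize(a[85:225,230:390],None,fx=4,fy=4,interpolation=cv2.INTER_CUBIC)
cv2.imwrite('pics/s2c.png',cv2.convertScaleAbs(c[:,:,::-1],alpha=1.5))
c=cv2.resize(b[130:250,130:270],None,fx=5,fy=5,interpolation=cv2.INTER_CUBIC)
cv2.imwrite('pics/t3c.png',cv2.convertScaleAbs(c[:,:,::-1],alpha=1.5))
print('tcp in scene',proj('scene',s['ee_pos']),'top',proj('top',s['ee_pos']))
E
```

```text
[ 0.238  0.424 -0.194  0.954 -0.001  0.205] [0.5662 0.1369 0.1196] [[-0.999 -0.032 -0.001]
 [-0.032  0.999 -0.001]
 [ 0.001 -0.001 -1.   ]] 0.05133220387789896
tcp in scene [[312.79225756 149.99616542]] top [[195.16920035 185.54233142]]
```

View pics/s2c.png

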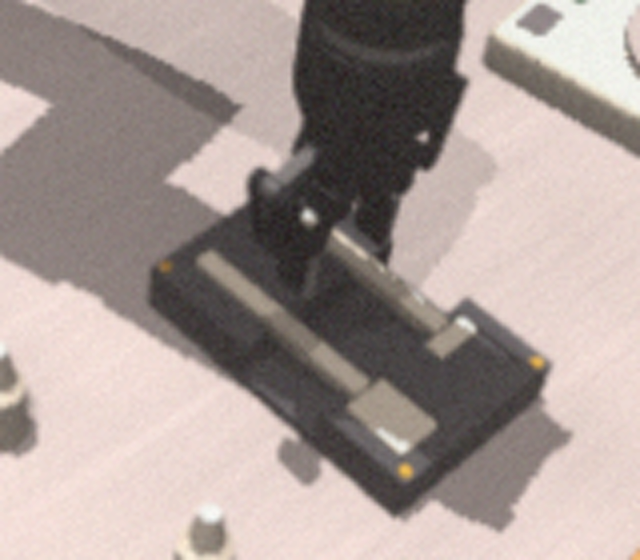

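View pics/t3c.png

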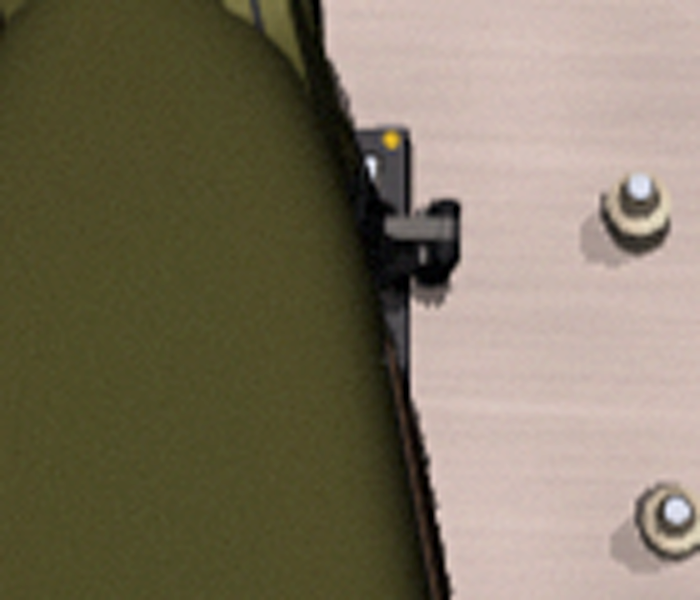

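The scene camera draws both the fingertips and the stirrer about 2–3 px lower than predicted. That points to a bias in the scene camera, so I trust the top camera. Next I settle the arm and descend.

```bash
python3 - <<'E'
from h import *
s=env.read_state();print(s['ee_pos'].round(4),s['qd'].round(3),s['clock'])
E
```

```text
[0.5635 0.1393 0.1204] [ 0.035 -0.024 -0.017  0.006  0.003  0.002] 1.45
```

Call:
{"api": "jog_arm", "payload": {"plan": [{"xyz":[0,0,-30],"dr":[0,0,0],"gripper":0.6},{"xyz":[0,0,-55],"dr":[0,0,0],"gripper":0.6},{"xyz":[0,0,-70],"dr":[0,0,0],"gripper":0.6},{"xyz":[0,0,-70],"dr":[0,0,0],"gripper":0.6}]}}

```text
clock: 1.95
ee_pos: [0.5623, 0.1407, 0.0506]
tcp_rot: [-0.02, 1.0, -0.0, -0.001]
force: [0.5, 0.8, 0.5]
finger_gap: 0.0513
```

Call:
{"api": "jog_arm", "payload": {"plan": [{"xyz":[0,0,-15],"dr":[0,0,0],"gripper":0.6},{"xyz":[0,0,-27],"dr":[0,0,0],"gripper":0.6},{"xyz":[0,0,-34],"dr":[0,0,0],"gripper":0.6},{"xyz":[0,0,-34],"dr":[0,0,0],"gripper":0.6},{"xyz":[0,0,-34],"dr":[0,0,0],"gripper":0.6}]}}

```text
clock: 2.58
ee_pos: [0.5643, 0.14, 0.0175]
tcp_rot: [-0.019, 1.0, 0.0, 0.0]
force: [-0.3, 0.0, -0.4]
finger_gap: 0.0516
```

```bash
python3 - <<'E'
from h import *
a=snap('scene','s3.png')
c=cv2.resize(a[85:225,230:390],None,fx=4,fy=4,interpolation=cv2.INTER_CUBIC)
cv2.imwrite('pics/s3c.png',cv2.convertScaleAbs(c[:,:,::-1],alpha=1.5))
print(env.read_state()['ee_pos'])
E
```

```text
[0.56445056 0.14001355 0.01764992]
```

View pics/s3c.png

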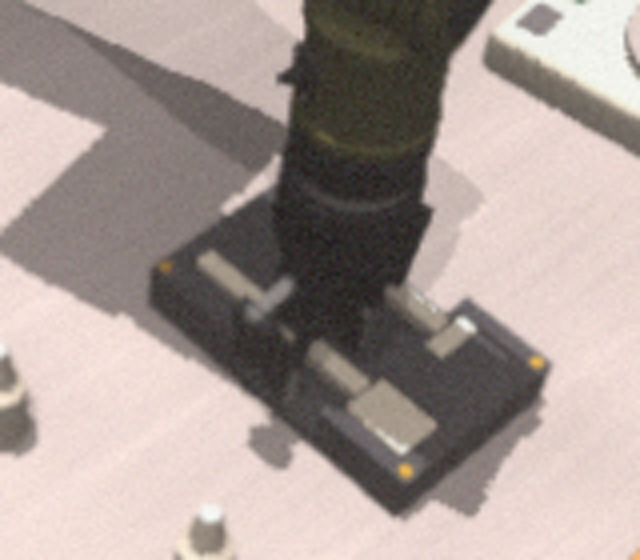

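The fingers straddle the stirrer in the slot near crop position (300,335), and the force is about zero. Next I close the gripper and lift.

Call:
{"api": "jog_arm", "payload": {"plan": [{"xyz":[0,0,-1],"dr":[0,0,0],"gripper":0.3},{"xyz":[0,0,-1],"dr":[0,0,0],"gripper":0},{"xyz":[0,0,-1],"dr":[0,0,0],"gripper":0},{"xyz":[0,0,-1],"dr":[0,0,0],"gripper":0},{"xyz":[0,0,-1],"dr":[0,0,0],"gripper":0},{"xyz":[0,0,-1],"dr":[0,0,0],"gripper":0}], "newtons": 50}}

```text
clock: 3.38
ee_pos: [0.5643, 0.1401, 0.0166]
tcp_rot: [-0.019, 1.0, 0.0, 0.0]
force: [0.4, -0.2, 4.2]
finger_gap: 0.013
```

Call:
{"api": "jog_arm", "payload": {"plan": [{"xyz":[0,0,10],"dr":[0,0,0],"gripper":0},{"xyz":[0,0,25],"dr":[0,0,0],"gripper":0},{"xyz":[0,0,50],"dr":[0,0,0],"gripper":0},{"xyz":[0,0,90],"dr":[0,0,0],"gripper":0},{"xyz":[0,0,140],"dr":[0,0,0],"gripper":0},{"xyz":[0,0,190],"dr":[0,0,0],"gripper":0},{"xyz":[0,0,220],"dr":[0,0,0],"gripper":0},{"xyz":[0,0,220],"dr":[0,0,0],"gripper":0},{"xyz":[0,0,220],"dr":[0,0,0],"gripper":0}]}}

```text
clock: 4.5
ee_pos: [0.5635, 0.1399, 0.2358]
tcp_rot: [-0.019, 1.0, -0.0, -0.0]
force: [-1.0, 0.3, -0.4]
finger_gap: 0.013
```

```bash
python3 - <<'E'
from h import *
a=snap('scene','s4.png')
c=cv2.resize(a[0:240,200:440],None,fx=2.5,fy=2.5,interpolation=cv2.INTER_CUBIC)
cv2.imwrite('pics/s4c.png',cv2.convertScaleAbs(c[:,:,::-1],alpha=1.5))
s=env.read_state();print(s['ee_pos'],s['joint_positions'].round(3),s['finger_gap'])
E
```

```text
[0.56306822 0.13974734 0.2350869 ] [ 0.243  0.356  0.011  1.228 -0.     0.205] 0.013394362706762832
```

View pics/s4c.png

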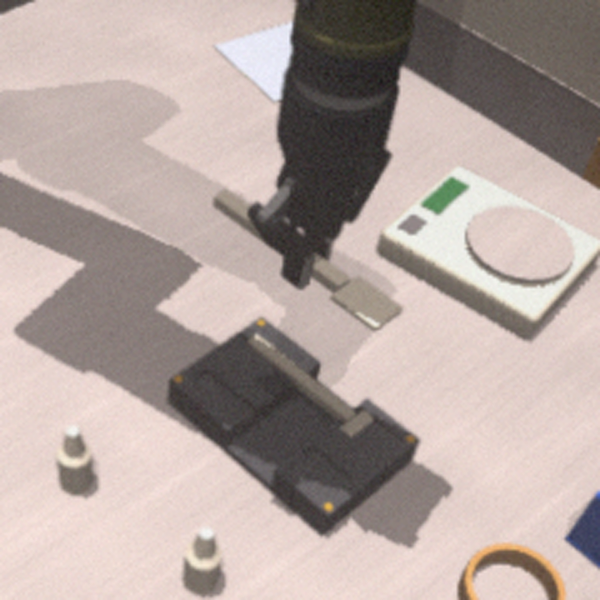

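The stirrer is held level and the scraper is still in its cavity. Next I raise the arm and turn the stirrer foot-down.

Call:
{"api": "jog_arm", "payload": {"plan": [{"xyz":[0,0,10],"dr":[0.35,-9,0],"gripper":0},{"xyz":[0,0,20],"dr":[0.7,-18,0],"gripper":0},{"xyz":[0,0,30],"dr":[1,-27,0],"gripper":0},{"xyz":[0,0,40],"dr":[1.4,-36,0],"gripper":0},{"xyz":[0,0,50],"dr":[1.7,-45,0],"gripper":0},{"xyz":[0,0,60],"dr":[2.1,-54,0],"gripper":0},{"xyz":[0,0,65],"dr":[2.4,-63,0],"gripper":0},{"xyz":[0,0,65],"dr":[2.8,-72,0],"gripper":0},{"xyz":[0,0,65],"dr":[3.1,-81,0],"gripper":0},{"xyz":[0,0,65],"dr":[3.5,-90,0],"gripper":0}]}}

```text
clock: 5.8
ee_pos: [0.5904, 0.1551, 0.327]
tcp_rot: [-0.012, 0.769, 0.006, 0.639]
force: [0.8, 0.9, -0.0]
finger_gap: 0.013
```

```bash
python3 - <<'E'
from h import *
s=env.read_state();print(s['ee_pos'],s['joint_positions'].round(3),s['finger_gap'],R.from_quat(s['tcp_rot']).as_matrix().round(3))
E
```

```text
[0.5903805  0.15513686 0.32699974] [ 0.492  0.126 -1.281 -1.202 -0.459  0.086] 0.013015576403855872 [[-0.182 -0.025  0.983]
 [-0.01   1.     0.024]
 [-0.983 -0.006 -0.183]]
```

Joint 3 reached its limit at -1.28, so the arm can't hold the tool fully horizontal this close in. I'll fit a kinematic model to the logged readings and choose a wrist approach the arm can reach.

```bash
cat > kin.py <<'E'
import numpy as np
from scipy.optimize import least_squares
from scipy.spatial.transform import Rotation as R
D=[([1.277012,.260627,-.139260,1.172728,0,1.570770],[.1518322,.50190207,.23053585]),
([.243,.356,.011,1.228,0,.205],[.56306822,.13974734,.2350869]),
([.238,.424,-.194,.954,-.001,.205],[.5662,.1369,.1196]),
([.492,.126,-1.281,-1.202,-.459,.086],[.5903805,.15513686,.32699974])]
def fk(q,P):
    a1,a2,b1,b2,z0,c,L=P
    q1,q2,q3,q4,q5,q6=q
    f=q2-q3; p=f+q4
    r=a1*np.sin(q2)+a2*np.cos(q2)+b1*np.cos(f)+b2*np.sin(f)+c*np.cos(p)
    z=z0+a1*np.cos(q2)-a2*np.sin(q2)-b1*np.sin(f)+b2*np.cos(f)-c*np.sin(p)
    # tool dir: pitch p, yaw q5 about the wrist's normal
    Rt=R.from_euler('z',q1)*R.from_euler('y',p)*R.from_euler('z',S5*q5)
    d=Rt.apply([1,0,0])
    return np.array([r*np.cos(q1),r*np.sin(q1),z])+L*d, d
S5=1
if __name__=='__main__':
    d=fk(D[3][0],np.zeros(7))[1]; print('dir',d,'want .983 .024 -.183')
    fun=lambda P:np.concatenate([fk(q,P)[0]-x for q,x in D]+[1e-4*(P-[.3,0,.3,0,.15,.05,.2])])
    s=least_squares(fun,[.3,0,.3,0,.15,.05,.2]);print(s.x.round(4),abs(s.fun[:12]).max())
E
python3 kin.py
```

```text
dir [ 0.98291033  0.02412643 -0.18249714] want .983 .024 -.183
[ 5.676e-01 -1.000e-04  3.857e-01  6.080e-02  2.176e-01  1.204e-01
  3.209e-01] 0.0001604321250966434
```

```bash
cat >> h.py <<'E'
def Rtool(yaw,pitch): # stirrer upright minus pitch (down); tool dir yaw, tool y at yaw+90
    d0=R.from_matrix(np.array([[-1,0,0],[0,1,0],[0,0,-1.]]))  # down, yaw0
    return R.from_euler('z',yaw,degrees=True)*R.from_euler('y',-(90-pitch),degrees=True)*d0
E
python3 - <<'E'
from h import *
c=Rtool(2.2,0);print(c.as_matrix().round(2))
print((Rtool(15,20)*c.inv()).as_rotvec(degrees=True))
E
```

```text
[[-0.   -0.04  1.  ]
 [-0.    1.    0.04]
 [-1.    0.   -0.  ]]
[-2.99688424 19.81597357 12.66954986]
```

Call:
{"api": "jog_arm", "payload": {"plan": [{"xyz":[0,-20,30],"dr":[-1,7,4],"gripper":0},{"xyz":[0,-60,30],"dr":[-2,14,9],"gripper":0},{"xyz":[0,-105,30],"dr":[-3,19.8,12.7],"gripper":0},{"xyz":[0,-150,30],"dr":[-3,19.8,12.7],"gripper":0},{"xyz":[0,-190,30],"dr":[-3,19.8,12.7],"gripper":0},{"xyz":[0,-190,30],"dr":[-3,19.8,12.7],"gripper":0}]}}

```text
clock: 6.55
ee_pos: [0.5922, -0.0405, 0.3586]
tcp_rot: [-0.106, 0.862, 0.056, 0.493]
force: [-0.1, 1.2, -0.5]
finger_gap: 0.0127
```

```bash
python3 - <<'E'
from h import *
s=env.read_state();print(s['ee_pos'],s['joint_positions'].round(4).tolist(),s['finger_gap'],R.from_quat(s['tcp_rot']).as_matrix().round(3))
E
```

```text
[ 0.59223445 -0.04050624  0.35864275] [-0.3137, -0.1816, -0.8344, -0.0487, 0.4669, -0.3097] 0.012738177643116667 [[-0.491 -0.238  0.838]
 [-0.127  0.971  0.201]
 [-0.862 -0.007 -0.507]]
```

Call:
{"api": "jog_arm", "payload": {"plan": [{"xyz":[0,-45,0],"dr":[0,0,0],"gripper":0},{"xyz":[0,-90,0],"dr":[0,0,0],"gripper":0},{"xyz":[2,-135,0],"dr":[0,0,0],"gripper":0},{"xyz":[3,-180,0],"dr":[0,0,0],"gripper":0},{"xyz":[3,-180,0],"dr":[0,0,0],"gripper":0},{"xyz":[3,-180,0],"dr":[0,0,0],"gripper":0},{"xyz":[3,-180,0],"dr":[0,0,0],"gripper":0}]}}

```text
clock: 7.42
ee_pos: [0.5951, -0.2115, 0.358]
tcp_rot: [-0.111, 0.861, 0.06, 0.493]
force: [-1.0, 0.3, -0.5]
finger_gap: 0.0132
```

```bash
python3 - <<'E'
from h import *
s=env.read_state();print(s['ee_pos'],s['joint_positions'].round(4).tolist(),s['qd'].round(3),R.from_quat(s['tcp_rot']).as_matrix().round(3))
E
```

```text
[ 0.59506735 -0.21145876  0.35804856] [-0.7071, -0.002, -0.6323, 0.166, 0.7822, -0.6312] [-0.002 -0.006  0.008  0.001  0.001 -0.002] [[-0.49  -0.251  0.835]
 [-0.132  0.968  0.214]
 [-0.862 -0.006 -0.507]]
```

```bash
python3 - <<'E'
import re
s=open('kin.py').read()
s=s.replace("D=[","D=[([-0.3137,-0.1816,-0.8344,-0.0487,0.4669,-0.3097],[0.59223445,-0.04050624,0.35864275]),\n([-0.7071,-0.002,-0.6323,0.166,0.7822,-0.6312],[0.59506735,-0.21145876,0.35804856]),\n")
open('kin.py','w').write(s.replace('D[3]','D[5]').replace('abs(s.fun[:12]).max()','abs(s.fun[:18]).reshape(-1,3).round(4)'))
E
python3 kin.py
cat > ik.py <<'E'
from h import *
import kin
from scipy.optimize import least_squares
fun=lambda P:np.concatenate([kin.fk(q,P)[0]-x for q,x in kin.D]+[1e-4*(P-[.3,0,.3,0,.15,.05,.2])])
P=least_squares(fun,[.3,0,.3,0,.15,.05,.2]).x
lo=np.array([-2.78,-.83,-1.28,-1.9,-1.57]);hi=np.array([2.78,1.72,1.37,2.12,1.48])
def ik(x,d,q0=(-.7,0,-.6,.17,.78)):
    g=lambda q:np.concatenate([kin.fk(list(q)+[0],P)[0]-x,.3*(kin.fk(list(q)+[0],P)[1]-d)])
    s=least_squares(g,np.clip(q0,lo+.01,hi-.01),bounds=(lo,hi));return s.x,np.abs(s.fun).max()
E
python3 - <<'E'
from ik import *
cup=np.array([.567,-.231])
for yaw in(-60,-45,-22,0,15,30,45):
  for pitch in(10,20,30):
    d=Rtool(yaw,pitch).as_matrix()[:,2]
    out=[]
    for zg in(.30,.22,.15):
      x=np.array([*cup,zg])+d*.0187
      q,e=ik(x,d,(-.7 if yaw>-22 else .3,0,-.6,.1,.7 if yaw>-22 else -.7)); out.append((zg,round(e,4),q.round(2).tolist()))
    print(yaw,pitch,*out)
E
```

```text
dir [ 0.98291033  0.02412643 -0.18249714] want .983 .024 -.183
[ 5.673e-01 -1.000e-04  3.858e-01  6.070e-02  2.180e-01  1.209e-01
  3.205e-01] [[0.     0.     0.    ]
 [0.     0.0001 0.    ]
 [0.     0.0001 0.    ]
 [0.0002 0.0001 0.    ]
 [0.0001 0.0001 0.0001]
 [0.0001 0.0002 0.    ]]
-60 10 (0.3, np.float64(0.0), [0.06, 0.3, -1.06, -0.98, -1.08]) (0.22, np.float64(0.0), [0.06, 0.53, -1.15, -1.3, -1.08]) (0.15, np.float64(0.0), [0.06, 0.76, -1.18, -1.57, -1.08])
-60 20 (0.3, np.float64(0.0), [0.03, 0.15, -0.89, -0.38, -0.98]) (0.22, np.float64(0.0), [0.03, 0.32, -1.01, -0.67, -0.98]) (0.15, np.float64(0.0), [0.03, 0.51, -1.08, -0.93, -0.98])
-60 30 (0.3, np.float64(0.0), [-0.01, 0.09, -0.74, 0.02, -0.84]) (0.22, np.float64(0.0), [-0.01, 0.21, -0.86, -0.23, -0.84]) (0.15, np.float64(0.0), [-0.01, 0.36, -0.95, -0.47, -0.84])
-45 10 (0.3, np.float64(0.0), [-0.06, 0.29, -1.23, -1.29, -0.71]) (0.22, np.float64(0.0082), [-0.04, 0.54, -1.28, -1.55, -0.75]) (0.15, np.float64(0.0178), [-0.03, 0.8, -1.28, -1.79, -0.79])
-45 20 (0.3, np.float64(0.0), [-0.08, 0.08, -1.07, -0.71, -0.65]) (0.22,
[... 2314 characters left out ...]
.3, np.float64(0.0), [-0.82, 0.22, -0.5, 0.47, 1.0]) (0.22, np.float64(0.0), [-0.82, 0.31, -0.62, 0.26, 1.0]) (0.15, np.float64(0.0), [-0.82, 0.42, -0.71, 0.06, 1.0])
45 10 (0.3, np.float64(0.0), [-0.89, 0.59, -0.2, 1.31, 1.37]) (0.22, np.float64(0.0), [-0.89, 0.68, -0.28, 1.15, 1.37]) (0.15, np.float64(0.0), [-0.89, 0.78, -0.32, 1.01, 1.37])
45 20 (0.3, np.float64(0.0), [-0.87, 0.47, -0.23, 1.09, 1.21]) (0.22, np.float64(0.0), [-0.87, 0.56, -0.32, 0.91, 1.21]) (0.15, np.float64(0.0), [-0.87, 0.65, -0.38, 0.76, 1.21])
45 30 (0.3, np.float64(0.0), [-0.83, 0.4, -0.2, 1.04, 1.05]) (0.22, np.float64(0.0), [-0.83, 0.47, -0.32, 0.85, 1.05]) (0.15, np.float64(0.0), [-0.83, 0.56, -0.39, 0.69, 1.05])
```

```bash
python3 - <<'E'
from h import *
s=env.read_state();r=R.from_quat(s['tcp_rot'])
print((np.array([.6008,-.2224,.29])-s['ee_pos'])*1e3,(Rtool(15,20)*r.inv()).as_rotvec(degrees=True))
E
```

```text
[  5.73265269 -10.94124288 -68.04855719] [  2.99832597 -10.03702259   0.48509837]
```

Call:
{"api": "jog_arm", "payload": {"plan": [{"xyz":[2,-4,-20],"dr":[1,-3.3,0.2],"gripper":0},{"xyz":[4,-8,-45],"dr":[2,-6.7,0.3],"gripper":0},{"xyz":[5.7,-11,-60],"dr":[3,-10,0.5],"gripper":0},{"xyz":[5.7,-11,-68],"dr":[3,-10,0.5],"gripper":0},{"xyz":[5.7,-11,-68],"dr":[3,-10,0.5],"gripper":0},{"xyz":[5.7,-11,-68],"dr":[3,-10,0.5],"gripper":0}]}}

```text
clock: 8.18
ee_pos: [0.6019, -0.2247, 0.2931]
tcp_rot: [-0.107, 0.812, 0.073, 0.57]
force: [0.3, 0.5, -0.5]
finger_gap: 0.0129
```

```bash
python3 - <<'E'
from h import *
a=snap('scene','s5.png');b=snap('top','t5.png')
c=np.hstack([a[100:340,60:300],b[80:320,230:470]])
c=cv2.resize(c,(800,400),interpolation=cv2.INTER_CUBIC)
cv2.imwrite('pics/s5c.png',cv2.convertScaleAbs(c[:,:,::-1],alpha=1.5))
s=env.read_state();M=R.from_quat(s['tcp_rot']).as_matrix();print(s['ee_pos'],s['joint_positions'].round(3),M.round(3))
g=s['ee_pos']-.0187*M[:,2];ax=-M[:,0]
foot=g-.098*ax;head=g+.082*ax;print('foot',foot,proj('scene',[foot,head]),proj('top',[foot,head]))
E
```

```text
[ 0.60180064 -0.22491001  0.29314272] [-0.771  0.163 -0.894 -0.444  0.938 -0.52 ] [[-0.328 -0.257  0.909]
 [-0.091  0.966  0.241]
 [-0.94  -0.004 -0.34 ]]
foot [ 0.55267506 -0.23832532  0.20734997] [[153.70024983 217.72867872]
 [163.60046275 173.99222084]] [[370.59515405 188.22171776]
 [384.06017369 134.87618428]]
```

View pics/s5c.png

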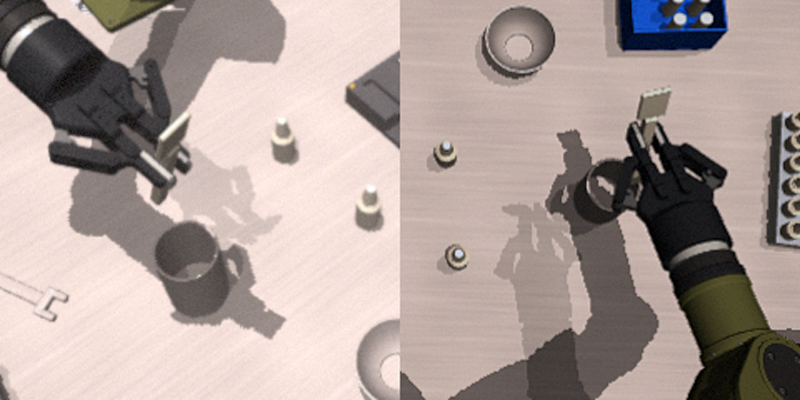

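The stirrer is held foot-down above the cup. Its foot is at scene pixel (155,221), with the same +1,+3 px offset the cup showed, so the two are aligned. Next I descend.

Call:
{"api": "jog_arm", "payload": {"plan": [{"xyz":[-1,2,-30],"dr":[0,0,0],"gripper":0},{"xyz":[-1,2,-60],"dr":[0,0,0],"gripper":0},{"xyz":[-1,2,-90],"dr":[0,0,0],"gripper":0},{"xyz":[-1,2,-110],"dr":[0,0,0],"gripper":0},{"xyz":[-1,2,-120],"dr":[0,0,0],"gripper":0},{"xyz":[-1,2,-120],"dr":[0,0,0],"gripper":0}]}}

```text
clock: 9.02
ee_pos: [0.6004, -0.2229, 0.1712]
tcp_rot: [-0.106, 0.812, 0.074, 0.569]
force: [0.2, -0.0, -0.3]
finger_gap: 0.0128
```

```bash
python3 - <<'E'
from h import *
a=snap('scene','s6.png');b=snap('top','t6.png')
c=np.hstack([a[150:310,100:260],b[120:280,280:440]])
c=cv2.resize(c,(800,400),interpolation=cv2.INTER_CUBIC)
cv2.imwrite('pics/s6c.png',cv2.convertScaleAbs(c[:,:,::-1],alpha=1.5))
s=env.read_state();M=R.from_quat(s['tcp_rot']).as_matrix();print(s['ee_pos'],s['joint_positions'].round(3),M.round(3))
g=s['ee_pos']-.0187*M[:,2];ax=-M[:,0]
print('foot',g-.098*ax,'grasp',g)
E
```

```text
[ 0.60057051 -0.22310254  0.17225971] [-0.77   0.442 -1.053 -0.882  0.937 -0.518] [[-0.329 -0.257  0.909]
 [-0.09   0.966  0.241]
 [-0.94  -0.003 -0.341]]
foot [ 0.55137719 -0.23640398  0.08648805] grasp [ 0.58357392 -0.22760172  0.17862865]
```

View pics/s6c.png

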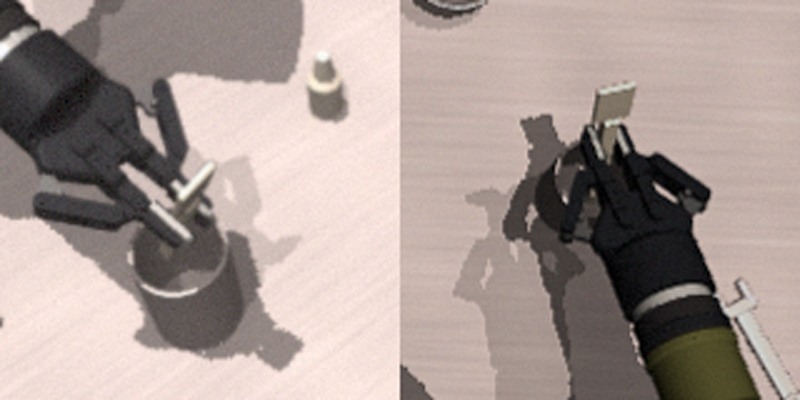

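The foot is inside the mouth, at about (180,245) in the scene crop, and nothing is touching. I lower the rest of the way.

Call:
{"api": "jog_arm", "payload": {"plan": [{"xyz":[0,0,-12],"dr":[0,0,0],"gripper":0},{"xyz":[0,0,-24],"dr":[0,0,0],"gripper":0},{"xyz":[0,0,-34],"dr":[0,0,0],"gripper":0},{"xyz":[0,0,-40],"dr":[0,0,0],"gripper":0},{"xyz":[0,0,-40],"dr":[0,0,0],"gripper":0},{"xyz":[0,0,-40],"dr":[0,0,0],"gripper":0}]}}

```text
clock: 9.88
ee_pos: [0.6002, -0.2228, 0.1315]
tcp_rot: [-0.106, 0.812, 0.074, 0.569]
force: [0.0, 0.1, 0.8]
finger_gap: 0.0131
```

```bash
python3 - <<'E'
from h import *
a=snap('scene','s7.png');b=snap('top','t7.png')
c=np.hstack([a[150:310,100:260],b[120:280,280:440]])
c=cv2.resize(c,(800,400),interpolation=cv2.INTER_CUBIC)
cv2.imwrite('pics/s7c.png',cv2.convertScaleAbs(c[:,:,::-1],alpha=1.5))
s=env.read_state();print(s['ee_pos'],s['force'])
E
```

```text
[ 0.60022741 -0.22284539  0.13163114] [ 0.6923828  -0.8083468  -0.18164547]
```

View pics/s7c.png

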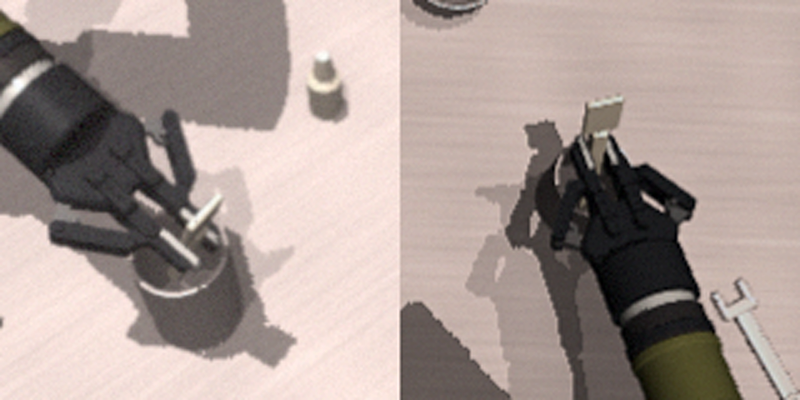

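The cup hasn't moved, and the stirrer is well inside it. I release it now.

Call:
{"api": "jog_arm", "payload": {"plan": [{"xyz":[0,0,0],"dr":[0,0,0],"gripper":0.9},{"xyz":[0,0,0],"dr":[0,0,0],"gripper":0.9},{"xyz":[0,0,0],"dr":[0,0,0],"gripper":0.9},{"xyz":[0,0,0],"dr":[0,0,0],"gripper":0.9},{"xyz":[0,0,0],"dr":[0,0,0],"gripper":0.9},{"xyz":[0,0,0],"dr":[0,0,0],"gripper":0.9},{"xyz":[0,0,0],"dr":[0,0,0],"gripper":0.9},{"xyz":[0,0,0],"dr":[0,0,0],"gripper":0.9}]}}

```text
clock: 10.98
ee_pos: [0.6001, -0.2227, 0.1312]
tcp_rot: [-0.106, 0.812, 0.074, 0.569]
force: [-0.1, 0.6, -0.5]
finger_gap: 0.0766
```

```bash
python3 - <<'E'
from h import *
a=snap('scene','s8.png');b=snap('top','t8.png')
c=np.hstack([a[150:310,100:260],b[120:280,280:440]])
c=cv2.resize(c,(800,400),interpolation=cv2.INTER_CUBIC)
cv2.imwrite('pics/s8c.png',cv2.convertScaleAbs(c[:,:,::-1],alpha=1.5))
s=env.read_state();print(s['ee_pos'],s['force'],s['finger_gap'])
E
```

```text
[ 0.60009803 -0.22270414  0.13116487] [-0.20686813  0.54493147  0.49245133] 0.07695822016811331
```

View pics/s8c.png

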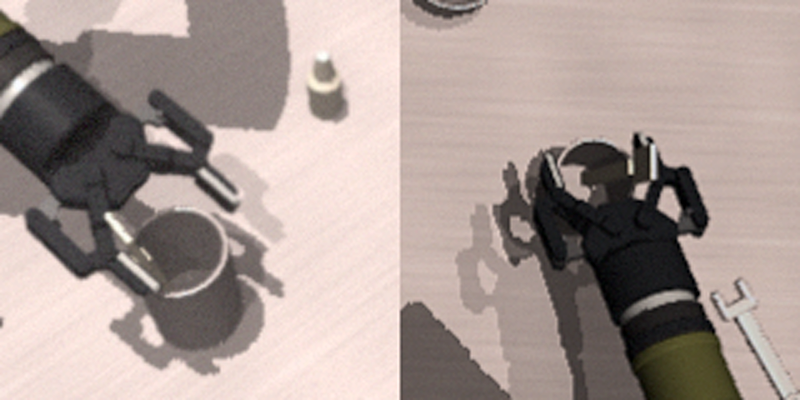

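```bash
python3 - <<'E'
from h import *
a=cv2.imread('pics/s8.png');b=cv2.imread('pics/t8.png')
c=np.hstack([cv2.resize(a[180:280,110:210],(400,400),interpolation=cv2.INTER_CUBIC),cv2.resize(b[160:230,325:395],(400,400),interpolation=cv2.INTER_CUBIC)])
cv2.imwrite('pics/s8d.png',cv2.convertScaleAbs(c,alpha=2.2))
E
```

```text
(no output)
```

View pics/s8d.png

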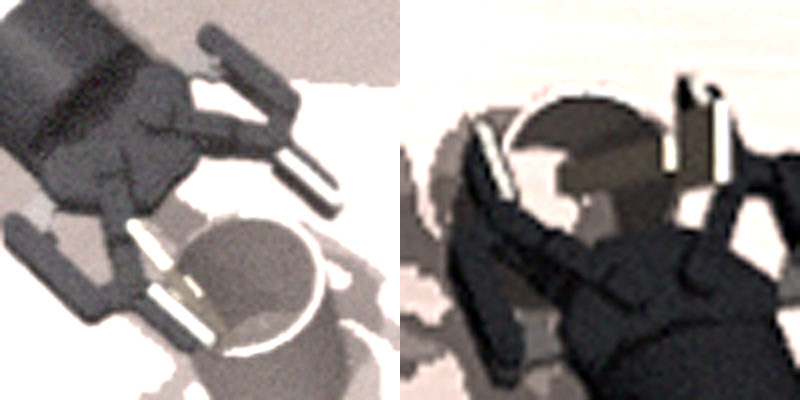

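The stirrer dropped in and leans towards -y, with the blade next to the right finger. I'll shift sideways off the blade and then back straight out.

Call:
{"api": "jog_arm", "payload": {"plan": [{"xyz":[1,-4,0],"dr":[0,0,0],"gripper":1},{"xyz":[2,-8,0],"dr":[0,0,0],"gripper":1},{"xyz":[3,-12,0],"dr":[0,0,0],"gripper":1},{"xyz":[3,-12,0],"dr":[0,0,0],"gripper":1},{"xyz":[3,-12,0],"dr":[0,0,0],"gripper":1}]}}

```text
clock: 11.7
ee_pos: [0.603, -0.2347, 0.1312]
tcp_rot: [-0.106, 0.812, 0.074, 0.569]
force: [-0.6, -1.1, -0.4]
finger_gap: 0.0857
```

```bash
python3 - <<'E'
from h import *
a=snap('scene','s9.png')[:,:,::-1];b=snap('top','t9.png')[:,:,::-1]
c=np.hstack([cv2.resize(a[180:280,110:210],(400,400),interpolation=cv2.INTER_CUBIC),cv2.resize(b[160:230,325:395],(400,400),interpolation=cv2.INTER_CUBIC)])
cv2.imwrite('pics/s9d.png',cv2.convertScaleAbs(c,alpha=2.2))
s=env.read_state();print(s['ee_pos'],s['force'],s['finger_gap'])
E
```

```text
[ 0.60299762 -0.23455397  0.13110879] [-0.36289683  0.90662164  0.6594799 ] 0.08543821801899396
```

View pics/s9d.png

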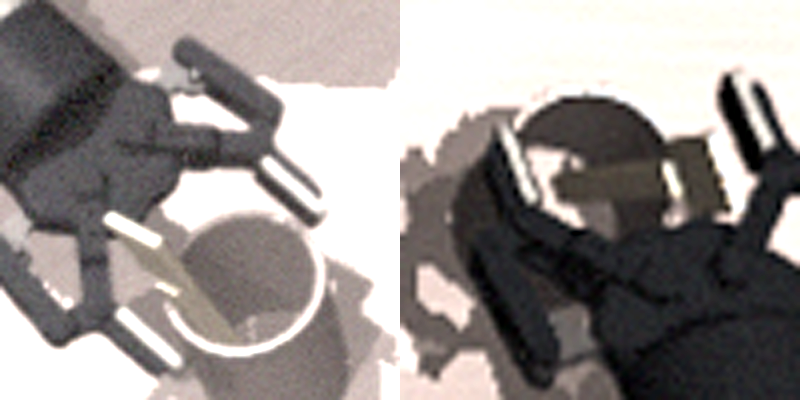

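The stirrer now rests on the rim at (670,180) in the top crop, with a clear gap to the finger. I back out along the tool axis.

Call:
{"api": "jog_arm", "payload": {"plan": [{"xyz":[-14,-4,5],"dr":[0,0,0],"gripper":1},{"xyz":[-32,-8,12],"dr":[0,0,0],"gripper":1},{"xyz":[-59,-16,22],"dr":[0,0,0],"gripper":1},{"xyz":[-91,-24,34],"dr":[0,0,0],"gripper":1},{"xyz":[-118,-31,60],"dr":[0,0,0],"gripper":1},{"xyz":[-130,-40,100],"dr":[0,0,0],"gripper":1},{"xyz":[-130,-40,120],"dr":[0,0,0],"gripper":1},{"xyz":[-130,-40,120],"dr":[0,0,0],"gripper":1}]}}

```text
clock: 12.8
ee_pos: [0.4733, -0.2756, 0.253]
tcp_rot: [-0.107, 0.812, 0.072, 0.57]
force: [1.0, -0.1, -0.4]
finger_gap: 0.0855
```

```bash
python3 - <<'E'
from h import *
a=snap('scene','s10.png')[:,:,::-1];b=snap('top','t10.png')[:,:,::-1]
c=np.hstack([cv2.resize(a,(400,300)),cv2.resize(b,(400,300))])
d=np.hstack([cv2.resize(a[180:280,110:243],(400,300),interpolation=cv2.INTER_CUBIC),cv2.resize(b[150:240,310:430],(400,300),interpolation=cv2.INTER_CUBIC)])
cv2.imwrite('pics/s10d.png',cv2.convertScaleAbs(np.vstack([c,d]),alpha=1.8))
s=env.read_state();print(s['ee_pos'],s['force'],s['clock'])
E
```

```text
[ 0.47290783 -0.27425557  0.25055572] [ 0.26758704  0.24531996 -0.0068872 ] 12.9
```

View pics/s10d.png

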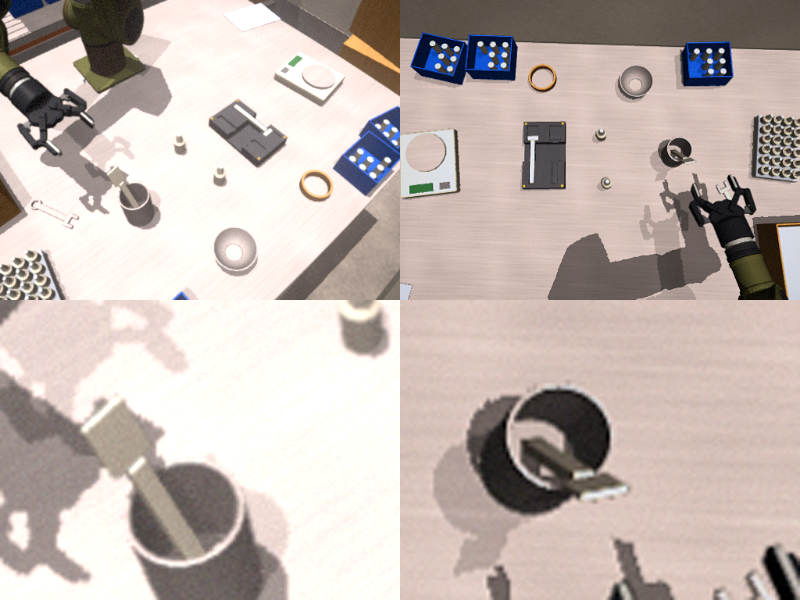

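The stirrer stands in the cup, leaning on the rim. The bottles are upright and the scraper is in the mould. I let it settle and then check the lean.

Call:
{"api": "jog_arm", "payload": {"plan": [{"xyz":[0,0,0],"dr":[0,0,0],"gripper":1},{"xyz":[0,0,0],"dr":[0,0,0],"gripper":1},{"xyz":[0,0,0],"dr":[0,0,0],"gripper":1},{"xyz":[0,0,0],"dr":[0,0,0],"gripper":1},{"xyz":[0,0,0],"dr":[0,0,0],"gripper":1},{"xyz":[0,0,0],"dr":[0,0,0],"gripper":1},{"xyz":[0,0,0],"dr":[0,0,0],"gripper":1},{"xyz":[0,0,0],"dr":[0,0,0],"gripper":1}]}}

```text
clock: 13.9
ee_pos: [0.4731, -0.2747, 0.2512]
tcp_rot: [-0.106, 0.812, 0.074, 0.569]
force: [0.1, 0.1, -0.0]
finger_gap: 0.0848
```

```bash
python3 - <<'E'
from h import *
from scipy.optimize import least_squares
a=snap('scene','s11.png')[:,:,::-1];b=snap('top','t11.png')[:,:,::-1]
o=cv2.imread('pics/s10.png');o2=cv2.imread('pics/t10.png')
print('diff',cv2.absdiff(a,o)[180:280,110:243].mean(),cv2.absdiff(b,o2)[150:240,310:430].mean(), cv2.absdiff(b,o2)[250:300,20:120].mean())
# head px from previous zoom
hs=(110+108/3.,180+(412-300)/3.); ht=(310+(605-400)*.3,150+(491-300)*.3)
f=lambda P:np.concatenate([proj('scene',P)[0]-np.array(hs)-[-1,-3],proj('top',P)[0]-ht])
s=least_squares(f,[.55,-.26,.15]);print('head',s.x,s.fun)
d=np.hstack([cv2.resize(a[180:280,110:243],(400,300),interpolation=cv2.INTER_CUBIC),cv2.resize(b[150:240,310:430],(400,300),interpolation=cv2.INTER_CUBIC)])
cv2.imwrite('pics/s11d.png',cv2.convertScaleAbs(d,alpha=1.8))
E
```

```text
diff 2.057669172932331 1.4091358024691358 1.2294666666666667
head [ 0.5185038  -0.24386137  0.17984354] [-1.04386898  0.12142574 -1.13163467 -0.52347356]
```

View pics/s11d.png

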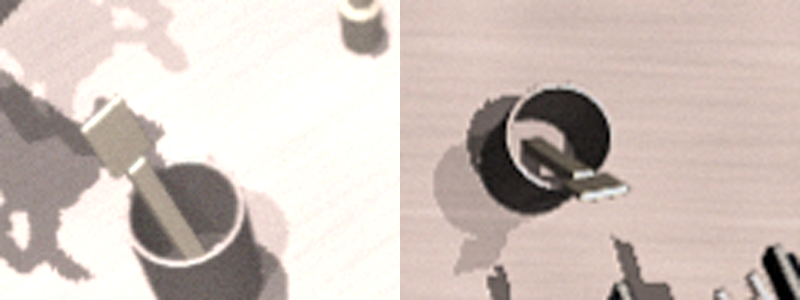

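```bash
python3 -c "
from bench import env
print(env.sign_off())"
```

```text
the job is handed in; nothing more can be done
None
```

The stirrer is standing foot down and blade up in the cup. I let go, backed the arm clear, and handed the job in at about 14 s of the 38 s allowed. The hand-in reports no verdict.

- **How it went:** I gripped the stirrer over the finger slot and lifted it level to about 0.25 m. Then I turned it foot-down and released it inside the cup with its foot about 40 mm above the floor. It came to lean near one finger, so I shifted sideways off it before backing out.
- **Last checks:** The stirrer leans on the rim, with its blade edge about 0.18 m above the bench. That puts the lean at roughly 0.4 rad, against the 0.65 limit. I couldn't see the foot directly, so its position on the cup floor is inferred from the blade height. Pictures a second apart showed no visible movement. The cup and both bottles were upright, the scraper was in its cavity, and the arm was clear.
- **Disagreements:**
  - The scene camera drew points about 1–3 px lower than the top camera predicted. I treated that as calibration error and relied on the top camera.
  - A fully horizontal tool pose ran into joint 3's limit. I used an approach pitched 20° down instead.

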